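Set the length stop of the cut-off jig and bring the tube up to it

ROBOT

A 6-joint arm with a two-finger parallel gripper is mounted at the origin on the work surface. World frame = base frame: x ahead of the robot, y to its left, z up, the work surface at z = 0. Lengths are in mm, angles in rad, forces in N, time in s.
With the tool pointing down it reaches from about 275 to 775 mm from the base axis. Payload 14.6 kg.
Tool frame: the origin (TCP) lies midway between the tips of the shut fingers; the grasp point (between the pads) lies 19 mm behind it; y points along the fingers, z is the direction in which the jaws open and shut, and the axes are right-handed (so a half turn about y gives the same grasp; the last joint's range is limited). The gripper opens to 85 mm and grips with 20 to 120 N. Pads are 22 mm wide; open, the fingers measure 114 mm over their backs; the gripper's body (76 mm by 85 mm) begins 54 mm behind the grasp point. The pads swing forward as they close: fully open they stand 13 mm farther back than shut.
Start: joints at [0.957, 0.263, -0.048, 1.259, 0, 1.415], TCP at [232.513, 470.708, 231.278] pointing down, gripper open.
Joint ranges: [-2.65, 2.65], [-0.89, 1.7], [-1.18, 1.37], [-2.13, 2.11], [-1.35, 1.29], [-3.14, 3.14]. Speed limits (rad/s): [1.89, 1.89, 2.57, 2.79, 3.14, 3.14].

INTERFACE

Orientations are given as a unit quaternion [x, y, z, w].
In Python, from bench import get_state, get_image, calibration, hand_in, recognise, cut_out gives the robot as it stands.
- The arm moves only by the tool step_arm, never from a script. Its argument "motion" is a list of rows, each a list of 5 numbers: the shift along the tool's x, y, z in cm, then the turn about the tool's y in rad, then the closure, from -1 (fully open) to 1 (shut). A call has 1 to 12 rows; each row shifts and turns the commanded pose from where the row before left it, along the tool's axes as they then stand; what a row does not reach is not made up. A row lasts 1/10 s, in which the tool goes at most 50 mm and 8.59 degrees, less where a joint would pass 70% of its speed; a pose out of reach is approached as far as the arm can. A call with a gripper value outside its range is refused whole. The fingers move at their own pace and stop on an object; "newtons" is the grip in N (left out, the last holds). Time passes only in rows, so rows that do not move let the fingers close. It gives the time, the measured TCP pose, the force and the opening at its end, in the units of the state.
- get_state(): the state, without advancing time (a new reading comes with each control period).
- get_image(name): name is "scene" or "top"; returns (picture, depth): 420x560x3 uint8, red, green, blue; 420x560 float32, mm along the optical axis (not along the pixel's ray), 0 where there is no reading.
- calibration(name): a dict with "vertical_fov" (degrees; the focal length in pixels is half the picture's height over the tangent of half this angle, whatever the lens; pixels are square), "cx", "cy" (the principal point, pixels), "D" ([k1, k2, p1, p2, k3] as OpenCV has them; the pictures are not rectified), "rvec" (rotation vector, rad) and "tvec" (3), from world to camera coordinates, as OpenCV has them. Camera axes: x right, y down, z forward; pixel columns grow to the right and rows downward; lengths in mm; the calibration is good to about 2 mm. A picture is of the moment at which its call begins. calibration takes no time and is no camera call.
- hand_in(): hands the job in, once; it reports no verdict.
Trained networks look in the newest picture that a camera, given by its name, has taken for a name from the list of things; names that differ only in an ending like _2 or _b are one class to them, and where a whole thing is asked for, a point or a joint stands for the part that bears it (a point fixed in the world has none). Each returns a list of dicts, best first, with "score" (0 to 1); they miss things now and then, are a little off and sometimes report something else, mostly with a low value. They report only what shows in the picture. A call takes as long as a camera call.
- recognise(camera, target): "at" ([column, row] in pixels, amid what is visible of it).
- cut_out(camera, target): "region" (420x560 bool, what is visible of it) and "at" ([column, row] in pixels, amid what is visible of it).
The state is a dict: "time": time; "joint_pos": joint angles; "dq": joint speeds; "effort": joint torques, N m; "tool_pos": TCP position; "tool_rot": TCP orientation; "contact_force": force on the tool from outside, world axes, zero at the start; "wrist_torque": the same for the moment, N m; "opening": finger opening in mm.
Only numpy, scipy, OpenCV 4.12 (cv2) and the standard library are available. Lean on these libraries where they do the work, as an engineer would, in place of code of your own. Each camera call takes 0.05 s, during which the arm holds its last target.

TASK

Set up the sawing jig for the next cut. With the fingertips push the length stop along its rail towards the saw guide, past the first notch it meets, until it clicks into the middle one of the rail's three notches and stays there; then gently push the square tube endwise through the saw guide until its end rests against the seated stop, without shoving the stop out of its notch. Only push: do not grip or lift anything, and leave the other things on the bench where they are.

Things in the scene. Friction and masses are not known exactly. Their poses are not given: they have to be found in the camera images.
- jig: cut-off jig fixed to the bench: plywood base 170 mm (x) by 610 mm (y), 12 mm thick. Origin on the bench surface under the saw slot, on the centre line of the tube channel. x points across the jig, away from the robot; y along the jig, from the saw guide towards the stop (roughly to the robot's left); z up
- saw_slot (a point): on the channel floor at the saw slot, 15 mm above the jig's origin. Channel: x = 0, y = -280 to +310 mm, 28 mm wide between lips whose tops are 21 mm above the bench. Saw guide: four wooden posts round the slot, within y = -28 to +28 mm and x = -44 to +44 mm, tops 65 mm above the bench, the channel free between them
- middle_notch (a point): the middle notch, at the top of the rail. Rail: behind the channel, centre line at jig x = +50 mm, y = 54 to 318 mm, top 40 mm above the bench (black end caps 43 mm), up to 36 mm wide. Three notches (V grooves across the rail, 12 mm wide, 6 mm deep) at jig y = 92, 132 and 172 mm. The stop's roller and knob lie midway along its carriage, 22 mm from stop_back
- length_stop (a joint): stop on its rail, m: 0 nearest the saw guide, up to 0.205 away from it (+y). In the notches at 0.020, 0.060 (middle), 0.100; starts beyond 0.12. About 2.5 N friction. Within some 4 mm of a notch a sprung roller under it drops in and draws the stop to the centre by itself (the push falls to nothing); climbing out takes 10 to 15 N either way.
- plunger (a joint): how far the stop's sprung roller (hidden under the carriage) and the knob above it have dropped, m: 0 on the plain top of the rail, 0.003 to 0.004 in a notch
- stop_back (a point): centre of the aluminium end face of the stop that looks away from the saw guide, the face to push on: 40 mm wide (x), 24 mm high, 41 to 65 mm above the bench. The carriage is a block 40 x 44 x 24 mm astride the rail, a black knob 20 mm across on top reaching 87 mm above the bench. Axes as the jig's
- stop_face (a point): working face of the stop, towards the saw guide, 30 mm above the bench on the channel's centre line: a foot 24 mm wide, from 17 to 63 mm above the bench, joined to the carriage by an arm. It lies 44 mm nearer the guide than stop_back and 50 mm nearer the robot side (jig -x). Axes as the jig's
- tube: aluminium square tube, 25 x 25 x 260 mm, about 0.13 kg, lying loose in the channel and through the saw guide, 1.5 mm play each side. Origin at the centre of its underside, y along its length as the jig's
- tube_front (a point): centre of the tube's end nearer the stop (25 x 25 mm, 15 to 40 mm above the bench), 130 mm from its middle. It starts 30 to 85 mm short of where the seated stop's face will be
- tube_tail (a point): centre of the tube's other end, the face to push on, 130 mm from its middle, 27.5 mm above the bench; it sticks out of the saw guide on the side away from the stop
- offcut: bystander: short offcut of the same square tube, 25 x 25 x 70 mm, lying in front of the jig
- hacksaw: bystander: small hacksaw lying flat behind the jig, 380 mm long, 18 mm thick
- screwdriver: bystander: screwdriver lying in front of the jig
- caliper: bystander: digital caliper lying in front of the jig, 235 mm long
- breadboard: bystander: white solderless breadboard, 55 x 165 x 9 mm, behind the jig
- servo_board: bystander: small servo driver board, 25 x 62 mm, in front of the jig
- guide_disc: bystander: white printed disc with a hub, 90 mm across, 20 mm high, behind the jig

How it is judged:
By the outcome, as a careful person would: the job done as asked, in the order asked, and still so for the second after the job is handed in, with the robot touching nothing.
It also fails if it takes over 53 s, if anything falls off the work surface, if the arm or the gripper's body presses on something with over 40 N, if the wrist force passes 120 N, or if a joint passes its speed limit or range.

## Working session

There is one attempt and no reset: what is moved stays moved. The work goes in short steps, Python scripts to look and compute and a tool call to move; the robot and the scene stay as the last step left them, time stands still between calls to the robot, and variables do not carry over. Pictures are saved under pics/ and viewed, and the job is handed in when it is done.

Besides the shell and the picture viewer there is one more tool, called as name(argument=value, ...) on one line, values as JSON. step_arm: Moves the arm, as the interface text tells. Its arguments: {"type":"object","properties":{"motion":{"type":"array"},"newtons":{"type":"number"}},"required":["motion"]}

```bash
mkdir -p pics
python3 - <<'E'
from bench import *
import cv2
s=get_state();print(s)
for n in("scene","top"):
    p,d=get_image(n);cv2.imwrite(f"pics/{n}0.png",p[:,:,::-1]);print(n,calibration(n))
    for t in("stop_back","stop_face","tube_front","tube_tail","saw_slot","middle_notch","jig","tube","length_stop"):
        try:print(t,[(r["at"],round(r["score"],2)) for r in recognise(n,t)][:3])
        except Exception as e:print(t,e)
E
```

```text
{'time': 0.0, 'joint_pos': array([ 9.56688610e-01,  2.63497731e-01, -4.89549211e-02,  1.25939983e+00,
        2.55811292e-06,  1.41550330e+00]), 'dq': array([-7.21098483e-05,  1.80363367e-03, -6.20112542e-05, -2.77921791e-04,
       -1.45787206e-05, -5.36671566e-06]), 'effort': array([ 3.84706829e-03, -6.37612152e+01,  3.84575844e+01,  1.32707905e-02,
       -1.61537872e-05, -2.11685909e-05]), 'tool_pos': array([232.34928177, 470.46705251, 230.83155962]), 'tool_rot': array([ 0.68892721, -0.16093734,  0.1606554 , -0.68823566]), 'contact_force': array([-0.34756397,  0.26357129, -0.54803467]), 'wrist_torque': array([ 0.04864406, -0.01683091, -0.00887602]), 'opening': 85.4510940004949}
scene {'vertical_fov': 53.34933377069517, 'cx': 273.3613501331502, 'cy': 211.04286864281062, 'D': array([0.02537142, 0.        , 0.        , 0.        , 0.        ]), 'rvec': array([ 2.31606176,  1.15029196, -0.34474899]), 'tvec': array([-314.98818271, -286.86507406, 1196.30322082])}
stop_back [([326.3, 186.3], 0.98)]
stop_face [([248.3, 245.9], 0.71), ([325.6, 184.2], 0.65)]
tube_front [([204.6, 258.0], 0
[... 175 characters left out ...]
0.3], 0.76), ([203.0, 259.2], 0.62), ([185.2, 367.4], 0.58)]
tube [([202.5, 259.9], 0.89)]
length_stop [([325.7, 187.7], 0.82)]
top {'vertical_fov': 46.69123897049194, 'cx': 280.5106159878562, 'cy': 205.1531231551058, 'D': array([-0.00132155,  0.        ,  0.        ,  0.        ,  0.        ]), 'rvec': array([ 2.18196953, -2.20322782,  0.10115057]), 'tvec': array([   4.60282814,  533.63063089, 1042.62183782])}
stop_back [([208.0, 218.0], 0.71)]
stop_face [([206.4, 218.1], 0.65)]
tube_front [([343.8, 229.3], 0.63)]
tube_tail [([345.2, 224.3], 0.61)]
saw_slot [([277.8, 225.4], 0.79)]
middle_notch [([285.9, 226.6], 0.76)]
jig [([282.5, 223.6], 0.61)]
tube []
length_stop [([206.2, 218.7], 0.9)]
```

View pics/scene0.png

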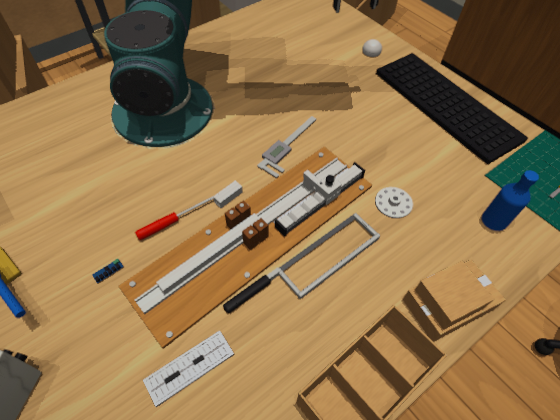

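View pics/top0.png

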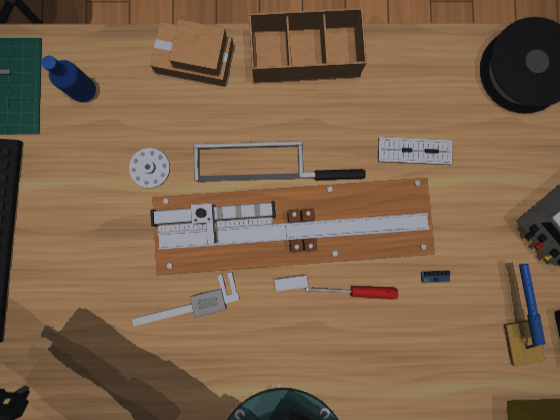

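```bash
cat > h.py <<'E'
import numpy as np,cv2
from bench import *
def K(c,n=None):
    f=210/np.tan(np.radians(c["vertical_fov"]/2));return np.array([[f,0,c["cx"]],[0,f,c["cy"]],[0,0,1.]])
def ray(n,uv):
    c=calibration(n);k=K(c);R=cv2.Rodrigues(c["rvec"])[0]
    q=cv2.undistortPoints(np.array(uv,float).reshape(-1,1,2),k,c["D"]).reshape(-1,2)
    d=np.c_[q,np.ones(len(q))]@R; o=-R.T@c["tvec"]; return o,d
def onz(n,uv,z):
    o,d=ray(n,uv);z=np.broadcast_to(z,len(d));t=(z-o[2])/d[:,2];return o+d*t[:,None]
def proj(n,X):
    c=calibration(n);return cv2.projectPoints(np.array(X,float).reshape(-1,1,3),c["rvec"],c["tvec"],K(c),c["D"])[0].reshape(-1,2)
def cloud(n,d):
    v,u=np.nonzero(d>0);o,r=ray(n,np.c_[u,v]);out=np.full(d.shape+(3,),np.nan);out[v,u]=o+r*d[v,u][:,None];return out
E
python3 - <<'E'
from h import *
p=cv2.imread("pics/top0.png");c=p[170:280,145:440]
cv2.imwrite("pics/topc.png",cv2.resize(c,None,fx=2.7,fy=2.7,interpolation=cv2.INTER_CUBIC))
p=cv2.imread("pics/scene0.png");c=p[140:345,110:385]
cv2.imwrite("pics/scenec.png",cv2.resize(c,None,fx=2.9,fy=2.9,interpolation=cv2.INTER_CUBIC))
# jig base corners initial
print(onz("top",[[152,196],[429,178],[434,254],[157,274]],12))
print(onz("scene",[[329,149],[372,187],[121,287],[166,341]],12))
E
```

```text
[[ 556.87590386  280.7937369    12.        ]
 [ 591.70544337 -331.16189047   12.        ]
 [ 423.63312505 -336.66152491   12.        ]
 [ 387.0599467   268.48168961   12.        ]]
[[ 403.08698937  273.06038502   12.        ]
 [ 561.2578796   274.18487082   12.        ]
 [ 431.94783488 -334.72367894   12.        ]
 [ 588.65987312 -315.22788233   12.        ]]
```

View pics/topc.png

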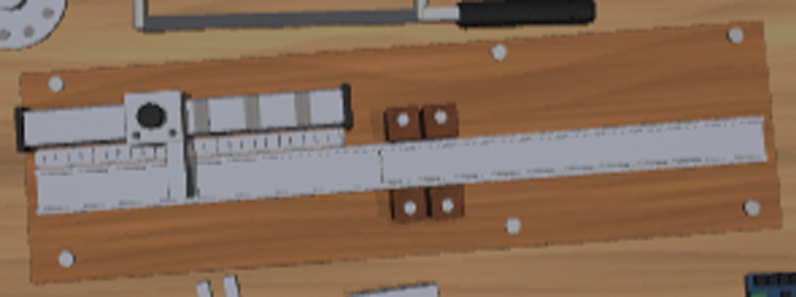

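View pics/scenec.png

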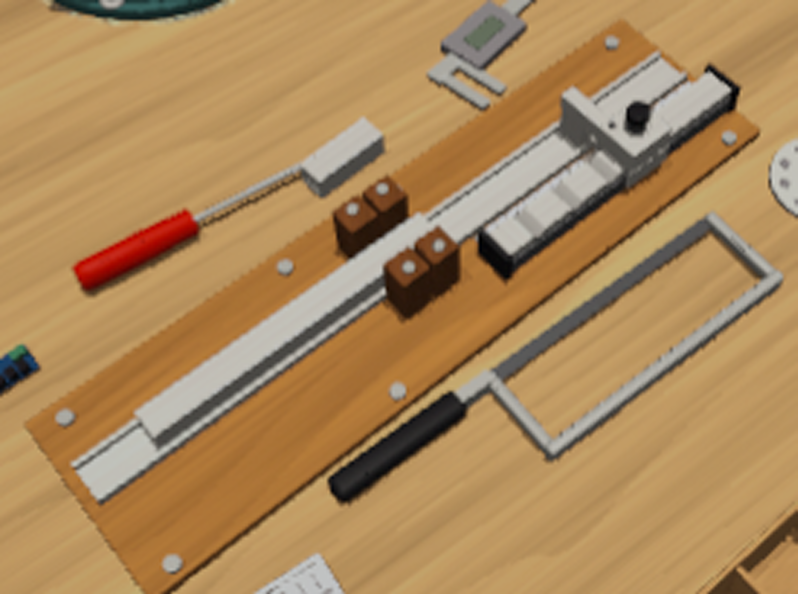

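```bash
cat > fit.py <<'E'
from h import *
from scipy.optimize import least_squares
T=lambda a:np.array(a,float)/2.7+[145,170]
S=lambda a:np.array(a,float)/2.9+[110,140]
J=np.array([[0,310,20],[0,-280,20],[50,318,43],[50,54,43],[0,0,65]],float)
top=T([[37.5,187],[765.5,139],[17,130],[350,106],[425.5,163]])
sc=S([[672,65],[88,484],[722,80],[495,255],[395,227]])
def w(p,J):
    c,s=np.cos(p[2]),np.sin(p[2]);J=np.atleast_2d(J);return np.c_[p[0]+c*J[:,0]-s*J[:,1],p[1]+s*J[:,0]+c*J[:,1],J[:,2]]
if __name__=="__main__":
    for nm,f in(("top",lambda p:(proj("top",w(p,J))-top).ravel()),("scene",lambda p:(proj("scene",w(p,J))-sc).ravel()),("both",lambda p:np.r_[(proj("top",w(p,J))-top).ravel(),(proj("scene",w(p,J))-sc).ravel()])):
        r=least_squares(f,[490,-30,0.],loss="soft_l1");print(nm,r.x.round(4),r.fun.round(1))
    p=r.x
    inv=lambda X:np.c_[(X[:,:2]-p[:2])@np.array([[np.cos(p[2]),-np.sin(p[2])],[np.sin(p[2]),np.cos(p[2])]]),X[:,2]]
    print("knob z87",inv(onz("top",T([[151,115]]),87)), "stopblock edges z65",inv(onz("top",T([[125,120],[183,116]]),65)))
    print("knob sc",inv(onz("scene",S([[637,106]]),87)))
    print("tube front z40",inv(onz("top",T([[380,166]]),40)),inv(onz("scene",S([[430,222],[152,428]]),40)))
    img=get_image("scene")
    for n in("top","scene"):
        p_,d=get_image(n);c=cloud(n,d)
        q=inv(c.reshape(-1,3));q[:,:2]
        m=(abs(q[:,0])<9)&(q[:,2]>33)&(q[:,2]<47)&(q[:,1]<40);print(n,"tube top",np.nanpercentile(q[m],[0,1,50,99,100],axis=0).round(1),m.sum())
        m=(abs(q[:,0]-50)<15)&(q[:,2]>57)&(q[:,2]<72)&(q[:,1]>40);print(n,"carriage",np.nanpercentile(q[m],[0,2,50,98,100],axis=0).round(1),m.sum())
E
python3 fit.py
```

```text
top [ 4.774691e+02 -4.538250e+01  6.070000e-02] [-0.4  1.6  0.3  0.2 -0.4 -0.6  0.4 -0.4  0.1 -0.1]
scene [ 4.81967e+02 -4.52757e+01  6.37000e-02] [ 0.4 -0.1 -1.   0.6  1.5 -1.3 -0.7 -2.2  0.3  1.1]
both [ 4.793855e+02 -4.529960e+01  6.170000e-02] [-0.4  0.8  0.2 -0.8 -0.4 -1.4  0.4 -1.3  0.  -1.  -0.1 -0.6 -1.7 -0.6
  1.  -1.8 -1.5 -2.9 -0.4  0.3]
knob z87 [[ 48.34443378 205.64160357  87.        ]] stopblock edges z65 [[ 47.4237542  228.89561306  65.        ]
 [ 47.34040151 184.23520902  65.        ]]
knob sc [[ 47.05830114 208.55182198  87.        ]]
tube front z40 [[-1.51657293 34.69606852 40.        ]] [[   0.65113747   34.15649055   40.        ]
 [   6.82529643 -223.38398715   40.        ]]
top tube top [[  -9.  -511.3   33.3]
 [  -8.8 -503.1   35.2]
 [  -0.   -99.5   40.1]
 [   8.8   31.7   45. ]
 [   9.    34.2   46.5]] 1034
top carriage [[ 35.  185.7  58.8]
 [ 35.2 185.9  60.7]
 [ 50.2 202.9  65. ]
 [ 64.6 228.9  68.7]
 [ 64.8 230.   71.3]] 235
scene tube top [[-9.000e+00 -5.141e+02  3.300e+01]
 [-8.900e+00 -5.086e+02  3.490e+01]
 [-1.000e-01 -1.221e+02  4.030e+01]
 [ 8.800e+00  2.960e+01  4.560e+01]
 [ 9.000e+00  3.340e+01  4.690e+01]] 968
scene carriage [[ 35.3 183.   57.7]
 [ 35.7 183.7  58.6]
 [ 54.3 197.2  64.7]
 [ 64.3 226.9  69.6]
 [ 64.9 228.1  71.2]] 157
```

```bash
cat > rel.py <<'E'
from h import *
from fit import w
from scipy.spatial.transform import Rotation as Ro
P=[479.4,-45.3,0.0615]
def go(tgt):
    s=get_state();R=Ro.from_quat(s["tool_rot"]).as_matrix()
    print("t",s["time"],"pos",s["tool_pos"].round(1),"F",s["contact_force"].round(2),"open",round(s["opening"],1))
    jx=np.array([np.cos(P[2]),np.sin(P[2]),0]);jy=np.array([-jx[1],jx[0],0])
    d=s["tool_pos"]-[P[0],P[1],0];print("jig pos",[(d@jx).round(1),(d@jy).round(1),d[2].round(1)],"F jig",(s["contact_force"]@jx).round(2),(s["contact_force"]@jy).round(2))
    print("tool x in jig",(R[:,0]@jx).round(3),(R[:,0]@jy).round(3),"y",R[:,1].round(3),"z in jig",(R[:,2]@jx).round(3),(R[:,2]@jy).round(3))
    if tgt is not None:
        X=w(P,tgt)[0];print("world",X.round(1),"shift tool cm",(R.T@(X-s["tool_pos"])/10).round(2))
E
python3 - <<'E'
from rel import *
go([48,270,100])
go([48,250,48])
E
```

```text
t 1.15 pos [232.5 470.7 231.3] F [ 0.72 -0.55  0.22] open 85.4
jig pos [np.float64(-214.7), np.float64(530.2), np.float64(231.3)] F jig 0.68 -0.59
tool x in jig 0.868 -0.497 y [ 0. -0. -1.] z in jig 0.497 0.868
world [510.7 227.1 100. ] shift tool cm [35.73 13.13 -9.52]
t 1.15 pos [232.5 470.7 231.3] F [ 0.72 -0.55  0.22] open 85.4
jig pos [np.float64(-214.7), np.float64(530.2), np.float64(231.3)] F jig 0.68 -0.59
tool x in jig 0.868 -0.497 y [ 0. -0. -1.] z in jig 0.497 0.868
world [511.9 207.2  48. ] shift tool cm [ 36.72  18.33 -11.25]
```

step_arm(motion=[[0, 0, 0, -0.13, 1], [0, 0, 0, -0.13, 1], [0, 0, 0, -0.13, 1], [0, 0, 0, -0.13, 1], [2.6, 0.9, -2.5, 0, 1], [2.6, 0.9, -2.5, 0, 1], [2.6, 0.9, -2.5, 0, 1], [2.6, 0.9, -2.5, 0, 1], [2.6, 0.9, -2.5, 0, 1], [2.6, 0.9, -2.5, 0, 1], [2.6, 0.9, -2.5, 0, 1], [0, 0, 0, 0, 1]], newtons=30)

```text
time: 2.35
tool_pos: [427.2, 304.8, 167.1]
tool_rot: [0.707, 0.02, -0.021, -0.706]
contact_force: [0.4, -0.0, 0.3]
opening: -0.1
```

Run:
```python
from rel import *
go([48,265,48])
```

```text
t 2.35 pos [427.2 304.8 167.1] F [ 0.37 -0.02  0.25] open -0.1
jig pos [np.float64(-30.6), np.float64(352.6), np.float64(167.1)] F jig 0.37 -0.04
tool x in jig 1.0 -0.004 y [-0.001 -0.001 -1.   ] z in jig 0.004 1.0
world [511.  222.1  48. ] shift tool cm [ 7.9  11.92 -8.72]
```

step_arm(motion=[[2, 1, -2.1, 0, 1], [2, 1, -2.1, 0, 1], [2, 1, -2.1, 0, 1], [1.9, 1, -2.1, 0, 1], [0, 2.5, 0, 0, 1], [0, 2.5, 0, 0, 1], [0, 2.0, 0, 0, 1], [0, 0.8, 0, 0, 1], [0, 0, 0, 0, 1], [0, 0, 0, 0, 1]])

```text
time: 3.35
tool_pos: [509.2, 228.5, 51.1]
tool_rot: [-0.707, -0.022, 0.021, 0.707]
contact_force: [0.4, 0.2, 0.8]
opening: -0.1
```

Run:
```python
from rel import *
go([50,265,48])
for n in("top","scene"):
    p,d=get_image(n);cv2.imwrite(f"pics/{n}1.png",cv2.resize(p[150:290,140:420,::-1],None,fx=2.7,fy=2.7,interpolation=2))
```

```text
t 3.35 pos [509.2 228.5  51.1] F [0.38 0.21 0.75] open -0.1
jig pos [np.float64(46.5), np.float64(271.5), np.float64(51.1)] F jig 0.39 0.19
tool x in jig 1.0 0.0 y [ 0.001  0.    -1.   ] z in jig -0.0 1.0
world [513.  222.3  48. ] shift tool cm [ 0.35  0.31 -0.65]
```

View pics/scene1.png

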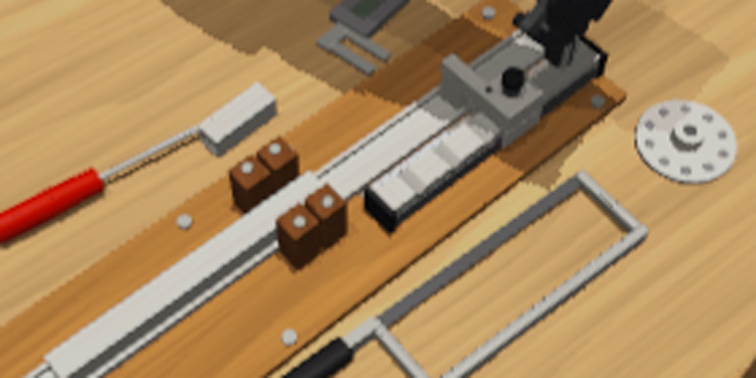

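View pics/top1.png

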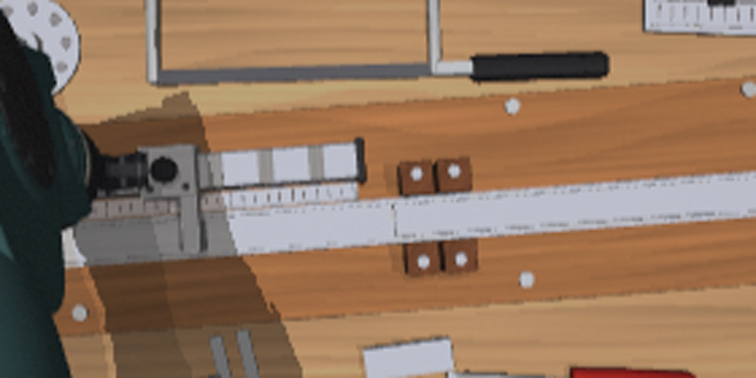

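step_arm(motion=[[0.2, 0.2, -0.5, 0, 1], [0, 0, -0.5, 0, 1], [0, 0, -0.5, 0, 1], [0, 0, -0.3, 0, 1], [0, 0, -0.2, 0, 1]])

```text
time: 3.95
tool_pos: [512.1, 207.9, 48.4]
tool_rot: [-0.707, -0.021, 0.021, 0.707]
contact_force: [1.4, 0.0, -0.3]
opening: 0.2
```

step_arm(motion=[[0, 0, -0.2, 0, 1], [0, 0, -0.2, 0, 1]])

```text
time: 4.15
tool_pos: [512.3, 204.2, 48.3]
tool_rot: [-0.707, -0.022, 0.022, 0.707]
contact_force: [-0.4, 0.1, -0.1]
opening: 0.1
```

step_arm(motion=[[0, 0, -0.2, 0, 1], [0, 0, -0.2, 0, 1]])

```text
time: 4.35
tool_pos: [512.6, 200.2, 48.3]
tool_rot: [-0.707, -0.022, 0.022, 0.707]
contact_force: [-1.6, 0.5, -0.0]
opening: 0.4
```

step_arm(motion=[[0, 0, -0.2, 0, 1], [0, 0, -0.2, 0, 1]])

```text
time: 4.55
tool_pos: [512.8, 196.6, 48.3]
tool_rot: [-0.706, -0.022, 0.022, 0.707]
contact_force: [-0.1, 3.3, 0.5]
opening: -0.4
```

step_arm(motion=[[0, 0, -0.3, 0, 1], [0, 0, -0.3, 0, 1], [0, 0, -0.3, 0, 1], [0, 0, -0.3, 0, 1], [0, 0, -0.3, 0, 1], [0, 0, -0.3, 0, 1], [0, 0, -0.3, 0, 1]])

```text
time: 5.25
tool_pos: [514.1, 175.1, 48.3]
tool_rot: [-0.707, -0.022, 0.022, 0.707]
contact_force: [-0.1, 4.0, -0.3]
opening: -0.4
```

step_arm(motion=[[0, 0, -0.2, 0, 1], [0, 0, -0.1, 0, 1]])

```text
time: 5.45
tool_pos: [514.3, 172.1, 48.3]
tool_rot: [0.707, 0.022, -0.022, -0.707]
contact_force: [0.6, 2.9, -0.6]
opening: -0.2
```

step_arm(motion=[[0, 0, -0.1, 0, 1], [0, 0, -0.1, 0, 1]])

```text
time: 5.65
tool_pos: [514.5, 170.1, 48.3]
tool_rot: [0.707, 0.022, -0.022, -0.707]
contact_force: [0.4, 0.9, -0.2]
opening: 0.0
```

step_arm(motion=[[0, 0, -0.1, 0, 1], [0, 0, -0.1, 0, 1]])

```text
time: 5.85
tool_pos: [514.4, 168.1, 48.2]
tool_rot: [0.707, 0.021, -0.022, -0.707]
contact_force: [-0.0, -0.2, -0.2]
opening: -0.1
```

step_arm(motion=[[0, 0, -0.1, 0, 1], [0, 0, -0.1, 0, 1]])

```text
time: 6.05
tool_pos: [514.6, 166.3, 48.3]
tool_rot: [0.707, 0.022, -0.022, -0.707]
contact_force: [-0.2, -0.3, -0.4]
opening: -0.0
```

step_arm(motion=[[0, 0, -0.1, 0, 1], [0, 0, -0.1, 0, 1]])

```text
time: 6.25
tool_pos: [514.7, 165.0, 48.3]
tool_rot: [-0.706, -0.022, 0.022, 0.707]
contact_force: [-0.8, 9.1, -0.1]
opening: 0.0
```

step_arm(motion=[[0, 0, -0.1, 0, 1], [0, 0, -0.1, 0, 1]])

```text
time: 6.45
tool_pos: [514.8, 164.1, 48.3]
tool_rot: [-0.705, -0.022, 0.022, 0.708]
contact_force: [-1.9, 15.8, -0.8]
opening: 0.2
```

step_arm(motion=[[0, 0, -0.1, 0, 1], [0, 0, -0.1, 0, 1]])

```text
time: 6.65
tool_pos: [514.9, 161.8, 48.3]
tool_rot: [-0.706, -0.022, 0.022, 0.708]
contact_force: [-1.4, 10.1, -0.4]
opening: 0.0
```

step_arm(motion=[[0, 0, -0.1, 0, 1], [0, 0, -0.1, 0, 1]])

```text
time: 6.85
tool_pos: [515.1, 159.1, 48.3]
tool_rot: [-0.706, -0.022, 0.022, 0.707]
contact_force: [-0.7, 4.8, 0.2]
opening: 0.0
```

step_arm(motion=[[0, 0, -0.1, 0, 1], [0, 0, -0.1, 0, 1]])

```text
time: 7.05
tool_pos: [515.2, 156.6, 48.3]
tool_rot: [-0.707, -0.022, 0.022, 0.707]
contact_force: [-0.1, 4.4, -0.5]
opening: 0.0
```

step_arm(motion=[[0, 0, -0.2, 0, 1], [0, 0, -0.2, 0, 1], [0, 0, -0.2, 0, 1], [0, 0, -0.2, 0, 1], [0, 0, -0.2, 0, 1], [0, 0, -0.2, 0, 1], [0, 0, -0.2, 0, 1], [0, 0, -0.2, 0, 1], [0, 0, -0.2, 0, 1], [0, 0, -0.2, 0, 1]])

```text
time: 8.05
tool_pos: [516.6, 136.3, 48.3]
tool_rot: [-0.707, -0.022, 0.022, 0.707]
contact_force: [0.1, 3.0, 0.3]
opening: -0.0
```

step_arm(motion=[[0, 0, -0.1, 0, 1], [0, 0, -0.1, 0, 1]])

```text
time: 8.25
tool_pos: [516.6, 134.3, 48.3]
tool_rot: [0.707, 0.022, -0.022, -0.707]
contact_force: [1.3, 3.5, -0.3]
opening: 0.1
```

step_arm(motion=[[0, 0, -0.1, 0, 1], [0, 0, -0.1, 0, 1]])

```text
time: 8.45
tool_pos: [516.8, 132.4, 48.3]
tool_rot: [-0.707, -0.022, 0.022, 0.707]
contact_force: [1.3, 3.3, 0.6]
opening: -0.0
```

step_arm(motion=[[0, 0, -0.1, 0, 1]])

```text
time: 8.55
tool_pos: [516.8, 131.3, 48.3]
tool_rot: [0.707, 0.022, -0.022, -0.707]
contact_force: [1.2, 2.3, 0.2]
opening: -0.1
```

step_arm(motion=[[0, 0, -0.1, 0, 1]])

```text
time: 8.65
tool_pos: [516.9, 130.2, 48.3]
tool_rot: [0.707, 0.022, -0.022, -0.707]
contact_force: [0.3, 0.1, -0.1]
opening: 0.1
```

step_arm(motion=[[0, 0, -0.1, 0, 1]])

```text
time: 8.75
tool_pos: [516.8, 129.1, 48.2]
tool_rot: [0.707, 0.021, -0.022, -0.707]
contact_force: [-0.0, 0.3, 0.2]
opening: -0.0
```

step_arm(motion=[[0, 0, -0.05, 0, 1], [0, 0, 0, 0, 1]])

```text
time: 8.95
tool_pos: [516.9, 128.8, 48.2]
tool_rot: [0.707, 0.021, -0.022, -0.707]
contact_force: [0.9, -0.2, -0.4]
opening: -0.2
```

step_arm(motion=[[0, 0, 1, 0, 1], [0, 0, 1, 0, 1], [0, -2, 0.5, 0, 1], [0, -3, 0, 0, 1], [0, -3, 0, 0, 1], [0, -2, 0, 0, 1], [0, 0, 0, 0, 1]])

```text
time: 9.65
tool_pos: [516.6, 155.0, 150.8]
tool_rot: [-0.707, -0.023, 0.02, 0.707]
contact_force: [-0.2, -0.6, -0.1]
opening: 0.1
```

Run:
```python
from rel import *
go([0,-265,150])
for n in("top","scene"):
    p,d=get_image(n);cv2.imwrite(f"pics/{n}2.png",cv2.resize(p[150:310,120:400,::-1],None,fx=2.7,fy=2.7,interpolation=2))
```

```text
t 9.65 pos [516.6 155.  150.8] F [-0.22 -0.57 -0.05] open 0.1
jig pos [np.float64(49.4), np.float64(197.6), np.float64(150.8)] F jig -0.25 -0.56
tool x in jig 1.0 0.0 y [ 0.004  0.001 -1.   ] z in jig -0.0 1.0
world [ 495.7 -309.8  150. ] shift tool cm [-4.960e+00  4.000e-02 -4.626e+01]
```

View pics/scene2.png

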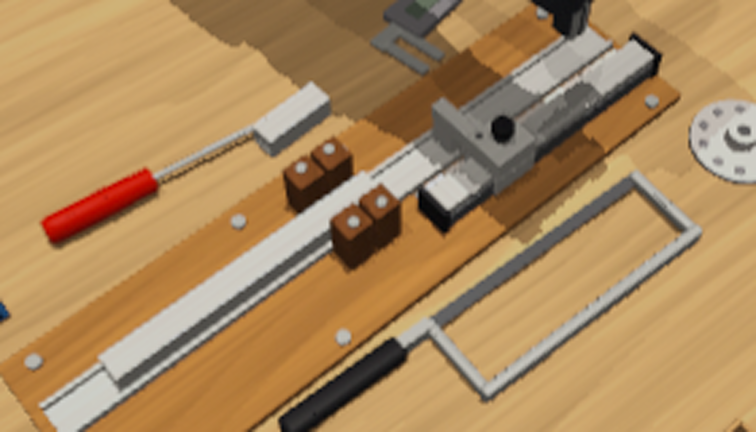

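step_arm(motion=[[-0.5, 0, -4.6, 0, 1], [-0.5, 0, -4.6, 0, 1], [-0.5, 0, -4.6, 0, 1], [-0.5, 0, -4.6, 0, 1], [-0.5, 0, -4.6, 0, 1], [-0.5, 0, -4.6, 0, 1], [-0.5, 0, -4.6, 0, 1], [-0.5, 0, -4.6, 0, 1], [-0.5, 0, -4.6, 0, 1], [-0.5, 0, -4.6, 0, 1], [0, 0, 0, 0, 1], [0, 0, 0, 0, 1]])

```text
time: 10.95
tool_pos: [493.1, -308.5, 146.8]
tool_rot: [-0.706, -0.02, 0.022, 0.707]
contact_force: [0.0, 0.8, -0.5]
opening: -0.1
```

Run:
```python
from rel import *
go([0,-265,26])
from fit import w
c=P
inv=lambda X:np.c_[(X[:,:2]-c[:2])@np.array([[np.cos(c[2]),-np.sin(c[2])],[np.sin(c[2]),np.cos(c[2])]]),X[:,2]]
for n in("top","scene"):
    p,d=get_image(n);cv2.imwrite(f"pics/{n}3.png",cv2.resize(p[150:350,100:390,::-1],None,fx=2.7,fy=2.7,interpolation=2))
    q=inv(cloud(n,d).reshape(-1,3))
    m=(abs(q[:,0]-50)<15)&(q[:,2]>57)&(q[:,2]<72)&(q[:,1]>40);print(n,"carriage",np.nanpercentile(q[m],[0,2,50,98,100],axis=0).round(1)[:,1],m.sum())
    m=(abs(q[:,0]-50)<9)&(q[:,2]>76)&(q[:,1]>100)&(q[:,1]<170);print(n,"knob",np.nanmedian(q[m],axis=0).round(1),m.sum())
    m=(abs(q[:,0])<9)&(q[:,2]>35)&(q[:,2]<45)&(q[:,1]<40)&(q[:,1]>-260);print(n,"tube",np.nanpercentile(q[m],[0,2,50,98,100],axis=0).round(1)[:,1])
```

```text
t 10.95 pos [ 493.1 -308.5  146.8] F [ 0.02  0.78 -0.48] open -0.1
jig pos [np.float64(-2.5), np.float64(-263.5), np.float64(146.8)] F jig 0.07 0.78
tool x in jig 1.0 -0.002 y [-0.002  0.002 -1.   ] z in jig 0.002 1.0
world [ 495.7 -309.8   26. ] shift tool cm [ 0.27 12.08 -0.17]
top carriage [111.4 111.9 130.9 154.8 155.3] 224
top knob [ 48.8 132.7  83.5] 66
top tube [-226.1 -220.1  -95.2   29.3   34.3]
scene carriage [108.8 109.5 123.  152.2 153. ] 164
scene knob [ 50.7 129.3  83.4] 56
scene tube [-226.1 -221.5 -109.3   26.7   33. ]
```

View pics/top3.png

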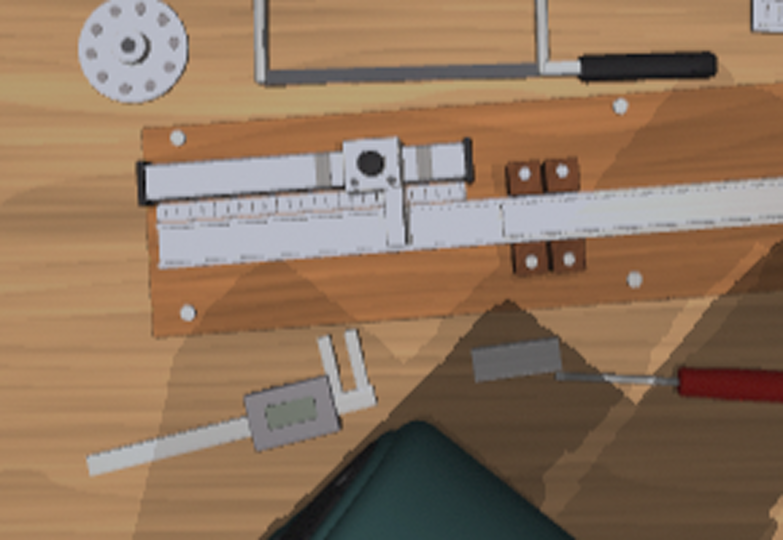

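step_arm(motion=[[0.2, 3, 0, 0, 1], [0, 3, 0, 0, 1], [0, 3, 0, 0, 1], [0, 2, 0, 0, 1], [0, 0.8, 0, 0, 1], [0, 0.3, 0, 0, 1], [0, 0, 0, 0, 1]])

```text
time: 11.75
tool_pos: [496.0, -307.8, 27.8]
tool_rot: [0.707, 0.022, -0.022, -0.707]
contact_force: [-0.3, -0.6, -0.0]
opening: 0.4
```

Run:
```python
from rel import *
go([0,-242,27])
p,d=get_image("scene");cv2.imwrite("pics/s4.png",cv2.resize(p[150:350,100:390,::-1],None,fx=2.7,fy=2.7,interpolation=2))
```

```text
t 11.75 pos [ 496.  -307.8   27.8] F [-0.33 -0.58 -0.03] open 0.4
jig pos [np.float64(0.4), np.float64(-263.0), np.float64(27.8)] F jig -0.37 -0.55
tool x in jig 1.0 0.0 y [ 0. -0. -1.] z in jig -0.0 1.0
world [ 494.3 -286.8   27. ] shift tool cm [-0.04  0.08  2.1 ]
```

View pics/s4.png

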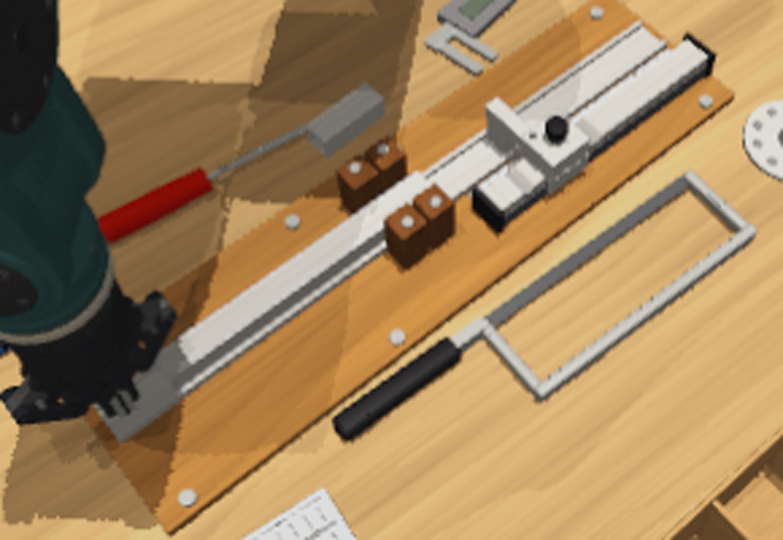

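step_arm(motion=[[0, 0, 0.4, 0, 1], [0, 0, 0.4, 0, 1], [0, 0, 0.4, 0, 1], [0, 0, 0.3, 0, 1], [0, 0, 0.3, 0, 1], [0, 0, 0.2, 0, 1], [0, 0, 0.2, 0, 1], [0, 0, 0.2, 0, 1], [0, 0, 0.2, 0, 1], [0, 0, 0.2, 0, 1]])

```text
time: 12.8
tool_pos: [494.0, -280.2, 27.3]
tool_rot: [0.707, 0.022, -0.022, -0.707]
contact_force: [-0.3, -0.6, -0.5]
opening: 0.2
```

step_arm(motion=[[0, 0, 0.2, 0, 1], [0, 0, 0.2, 0, 1], [0, 0, 0.2, 0, 1], [0, 0, 0.2, 0, 1], [0, 0, 0.2, 0, 1], [0, 0, 0.2, 0, 1], [0, 0, 0.2, 0, 1], [0, 0, 0.2, 0, 1], [0, 0, 0.2, 0, 1], [0, 0, 0.2, 0, 1]])

```text
time: 13.8
tool_pos: [492.7, -260.1, 27.3]
tool_rot: [-0.707, -0.022, 0.022, 0.707]
contact_force: [-0.2, -0.9, 0.2]
opening: -0.1
```

Run:
```python
from rel import *
go([0,-170,27])
p,d=get_image("scene");cv2.imwrite("pics/s5.png",cv2.resize(p[150:350,100:390,::-1],None,fx=2.7,fy=2.7,interpolation=2))
```

```text
t 13.8 pos [ 492.7 -260.1   27.3] F [-0.21 -0.88  0.21] open -0.1
jig pos [np.float64(0.1), np.float64(-215.2), np.float64(27.3)] F jig -0.27 -0.87
tool x in jig 1.0 -0.0 y [-0.  0. -1.] z in jig 0.0 1.0
world [ 489.8 -215.    27. ] shift tool cm [-0.01  0.03  4.52]
```

View pics/s5.png

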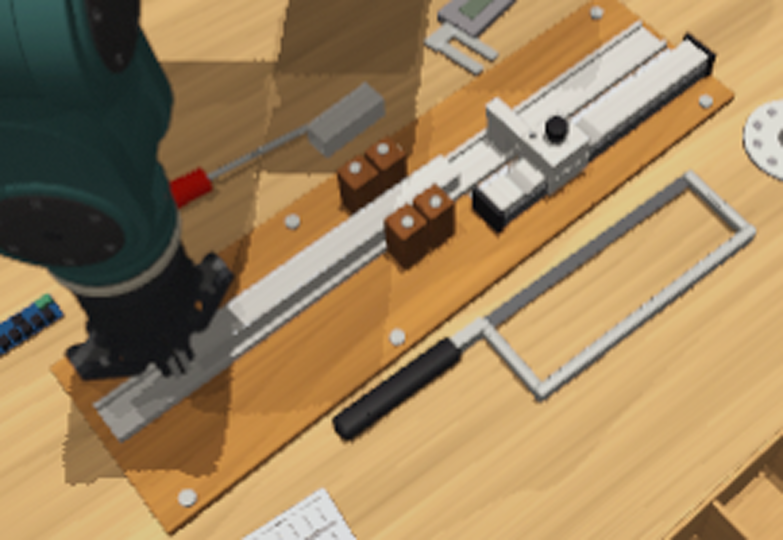

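step_arm(motion=[[0, 0, 0.2, 0, 1], [0, 0, 0.2, 0, 1], [0, 0, 0.2, 0, 1], [0, 0, 0.2, 0, 1], [0, 0, 0.2, 0, 1], [0, 0, 0.2, 0, 1], [0, 0, 0.2, 0, 1], [0, 0, 0.2, 0, 1], [0, 0, 0.2, 0, 1], [0, 0, 0.2, 0, 1]])

```text
time: 14.85
tool_pos: [491.5, -240.1, 27.3]
tool_rot: [0.707, 0.022, -0.022, -0.707]
contact_force: [-0.9, 0.4, 0.1]
opening: 0.3
```

step_arm(motion=[[0, 0, 0.2, 0, 1], [0, 0, 0.2, 0, 1], [0, 0, 0.2, 0, 1], [0, 0, 0.2, 0, 1], [0, 0, 0.2, 0, 1], [0, 0, 0.2, 0, 1], [0, 0, 0.2, 0, 1], [0, 0, 0.2, 0, 1], [0, 0, 0.1, 0, 1]])

```text
time: 15.75
tool_pos: [490.4, -223.1, 27.3]
tool_rot: [-0.707, -0.022, 0.022, 0.707]
contact_force: [0.1, -0.8, -0.1]
opening: 0.0
```

Run:
```python
from rel import *
go([0,-163,27])
for n in("scene","top"):
    p,d=get_image(n);cv2.imwrite(f"pics/{n}6.png",cv2.resize(p[170:270,150:350,::-1],None,fx=4,fy=4,interpolation=2))
```

```text
t 15.75 pos [ 490.4 -223.1   27.3] F [ 0.12 -0.81 -0.14] open 0.0
jig pos [np.float64(0.1), np.float64(-178.1), np.float64(27.3)] F jig 0.07 -0.82
tool x in jig 1.0 -0.0 y [ 0.  0. -1.] z in jig 0.0 1.0
world [ 489.4 -208.    27. ] shift tool cm [-0.01  0.03  1.51]
```

View pics/top6.png

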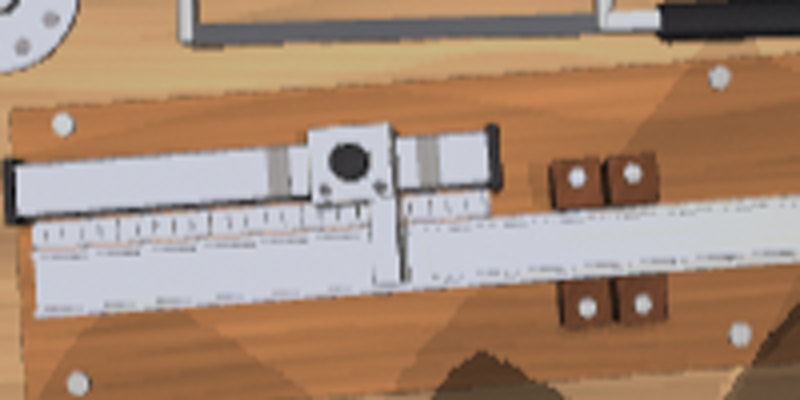

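View pics/scene6.png

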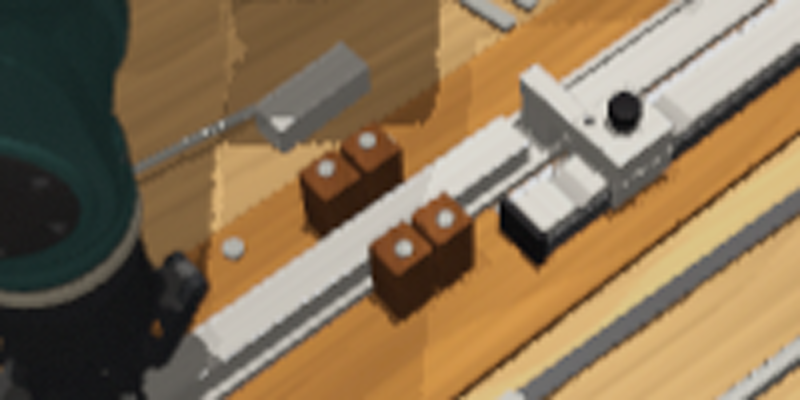

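step_arm(motion=[[0, 0, 0.1, 0, 1], [0, 0, 0.1, 0, 1], [0, 0, 0.1, 0, 1], [0, 0, 0.1, 0, 1], [0, 0, 0.1, 0, 1], [0, 0, 0.1, 0, 1], [0, 0, 0.1, 0, 1]])

```text
time: 16.55
tool_pos: [490.0, -216.2, 27.3]
tool_rot: [-0.707, -0.022, 0.022, 0.707]
contact_force: [0.3, -0.9, -0.0]
opening: 0.4
```

step_arm(motion=[[0, 0, 0.1, 0, 1], [0, 0, 0.05, 0, 1]])

```text
time: 16.75
tool_pos: [489.9, -214.7, 27.3]
tool_rot: [-0.707, -0.022, 0.022, 0.707]
contact_force: [0.6, -1.1, -0.1]
opening: -0.2
```

step_arm(motion=[[0, 0, 0.05, 0, 1], [0, 0, 0.05, 0, 1]])

```text
time: 16.95
tool_pos: [489.9, -213.8, 27.3]
tool_rot: [0.707, 0.022, -0.022, -0.707]
contact_force: [-0.9, -2.0, -0.6]
opening: -0.2
```

step_arm(motion=[[0, 0, 0.05, 0, 1], [0, 0, 0.05, 0, 1]])

```text
time: 17.15
tool_pos: [489.8, -212.8, 27.3]
tool_rot: [0.707, 0.022, -0.022, -0.707]
contact_force: [0.2, -1.0, 0.0]
opening: -0.4
```

step_arm(motion=[[0, 0, 0.05, 0, 1], [0, 0, 0.05, 0, 1]])

```text
time: 17.35
tool_pos: [489.7, -211.8, 27.3]
tool_rot: [0.707, 0.022, -0.022, -0.707]
contact_force: [0.4, -0.7, -0.1]
opening: 0.4
```

step_arm(motion=[[0, 0, 0.05, 0, 1], [0, 0, 0.05, 0, 1]])

```text
time: 17.55
tool_pos: [489.7, -210.8, 27.3]
tool_rot: [-0.707, -0.022, 0.022, 0.707]
contact_force: [0.4, -0.4, -0.3]
opening: 0.0
```

step_arm(motion=[[0, 0, 0.05, 0, 1]])

```text
time: 17.65
tool_pos: [489.6, -210.3, 27.3]
tool_rot: [0.707, 0.022, -0.022, -0.707]
contact_force: [0.6, -0.6, 0.2]
opening: 0.3
```

step_arm(motion=[[0, 0, 0.05, 0, 1]])

```text
time: 17.75
tool_pos: [489.6, -209.8, 27.3]
tool_rot: [0.707, 0.022, -0.022, -0.707]
contact_force: [0.6, -0.7, 0.5]
opening: 0.0
```

step_arm(motion=[[0, 0, 0.05, 0, 1]])

```text
time: 17.85
tool_pos: [489.6, -209.3, 27.3]
tool_rot: [0.707, 0.022, -0.022, -0.707]
contact_force: [0.2, -1.0, 0.1]
opening: -0.1
```

step_arm(motion=[[0, 0, 0.05, 0, 1]])

```text
time: 17.95
tool_pos: [489.5, -208.8, 27.3]
tool_rot: [-0.707, -0.022, 0.022, 0.707]
contact_force: [0.3, -2.2, 0.4]
opening: 0.1
```

step_arm(motion=[[0, 0, 0.05, 0, 1]])

```text
time: 18.05
tool_pos: [489.5, -208.3, 27.3]
tool_rot: [0.707, 0.022, -0.022, -0.707]
contact_force: [-0.0, -2.0, -0.0]
opening: -0.1
```

step_arm(motion=[[0, 0, 0.05, 0, 1]])

```text
time: 18.15
tool_pos: [489.6, -208.1, 27.3]
tool_rot: [0.707, 0.022, -0.022, -0.707]
contact_force: [0.7, -4.4, 0.1]
opening: 0.1
```

step_arm(motion=[[0, 0, 0, 0, 1], [0, 0, 0, 0, 1]])

```text
time: 18.35
tool_pos: [489.6, -208.1, 27.4]
tool_rot: [0.707, 0.022, -0.022, -0.707]
contact_force: [-0.2, -3.6, -0.8]
opening: 0.1
```

Run:
```python
from rel import *
for i in range(3):
    for n in("scene","top"):
        p,d=get_image(n)
    s=get_state();print(s["contact_force"].round(2),s["tool_pos"].round(1))
p,d=get_image("scene");cv2.imwrite("pics/s7.png",cv2.resize(p[170:270,150:350,::-1],None,fx=4,fy=4,interpolation=2))
p,d=get_image("top");cv2.imwrite("pics/t7.png",cv2.resize(p[170:270,150:350,::-1],None,fx=4,fy=4,interpolation=2))
```

```text
[ 0.26 -3.94 -0.45] [ 489.6 -208.1   27.3]
[ 1.06 -4.3   0.28] [ 489.6 -208.1   27.3]
[ 1.1  -5.74 -0.61] [ 489.6 -208.    27.3]
```

View pics/s7.png

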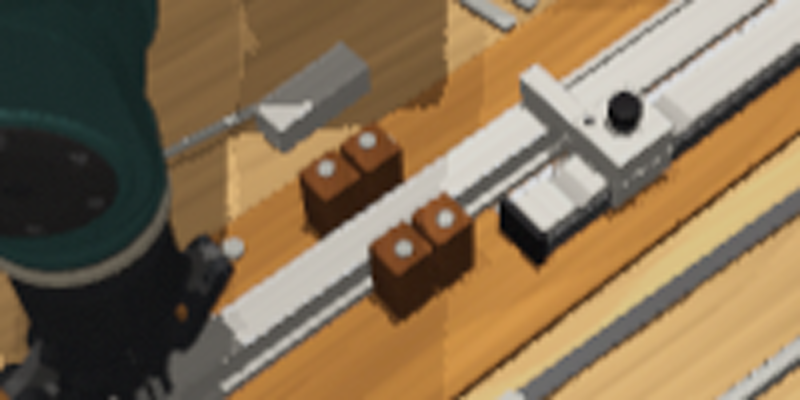

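View pics/t7.png

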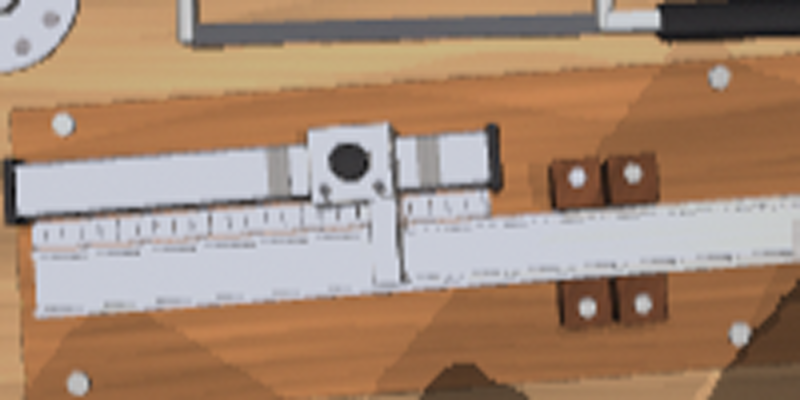

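step_arm(motion=[[0, 0, -0.1, 0, 1], [0, 0, -0.4, 0, 1], [0, 0, -1, 0, 1], [0, 0, -1, 0, 1], [0, -2, -0.5, 0, 1], [0, -3, 0, 0, 1], [0, -3, 0, 0, 1], [0, -3, 0, 0, 1], [0, 0, 0, 0, 1], [0, 0, 0, 0, 1]])

```text
time: 19.75
tool_pos: [491.5, -238.5, 137.5]
tool_rot: [0.707, 0.022, -0.021, -0.707]
contact_force: [-0.9, 0.6, 0.1]
opening: -0.1
```

Run:
```python
from rel import *
go(None);c=P
inv=lambda X:np.c_[(X[:,:2]-c[:2])@np.array([[np.cos(c[2]),-np.sin(c[2])],[np.sin(c[2]),np.cos(c[2])]]),X[:,2]]
for n in("top","scene"):
    p,d=get_image(n);cv2.imwrite(f"pics/{n}8.png",cv2.resize(p[150:350,100:390,::-1],None,fx=2.7,fy=2.7,interpolation=2))
    q=inv(cloud(n,d).reshape(-1,3))
    m=(abs(q[:,0]-50)<9)&(q[:,2]>76)&(q[:,1]>100)&(q[:,1]<170);print(n,"knob",np.nanmedian(q[m],axis=0).round(1),m.sum())
    m=(abs(q[:,0])<9)&(q[:,2]>35)&(q[:,2]<45)&(q[:,1]<115)&(q[:,1]>-200);print(n,"tube",np.nanpercentile(q[m],[0,2,50,98,100],axis=0).round(1)[:,1])
```

```text
t 19.75 pos [ 491.5 -238.5  137.5] F [-0.95  0.57  0.1 ] open -0.1
jig pos [np.float64(0.3), np.float64(-193.6), np.float64(137.5)] F jig -0.91 0.63
tool x in jig 1.0 -0.001 y [ 0.001 -0.    -1.   ] z in jig 0.001 1.0
top knob [ 48.9 132.7  83.6] 66
top tube [-148.4 -143.2  -17.5  106.7  111.4]
scene knob [ 51.7 130.   82.9] 61
scene tube [-149.7 -145.4  -32.1  106.8  111.2]
```

View pics/scene8.png

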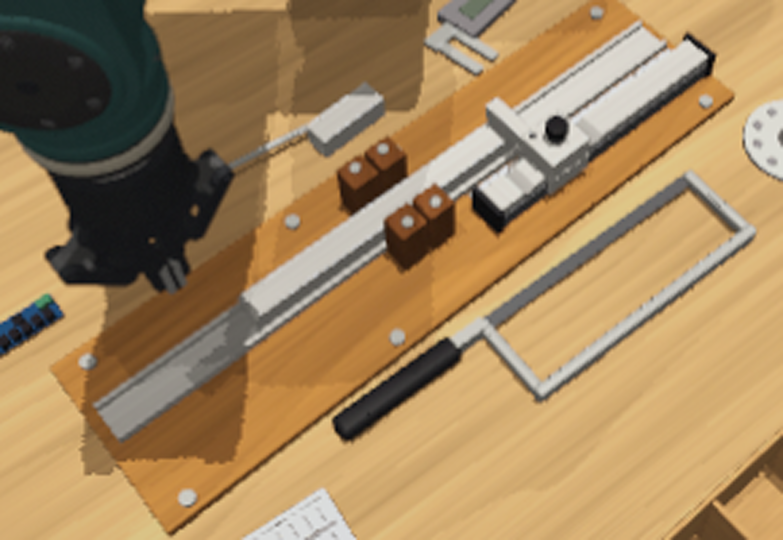

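The picture shows the tube's front touching the stop foot at about (500,140), the knob unmoved at (556,128), and the arm clear.

```bash
python3 -c "
from bench import *
print(hand_in())"
```

```text
the job is handed in; nothing more can be done
None
```

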